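# Seat the portafilter and read its basket through a loupe

### The job

First push the portafilter along its cradle until you feel it come fully home against the stop. Then pick the loupe up off its rest and hold it level with its lens centred over the portafilter's basket, at the height of the red collar on the gauge post, and finish while still holding it there, with only the gripper carrying it. Do not let the loupe touch the portafilter or the cradle, leave the collar where it is set, and leave the tumblers, the tamper and the sugar bowl where they stand.

Things in the scene. Friction and masses are not known exactly. Their poses are not given: they have to be found in the camera images.
- cradle: Fixed inspection cradle: aluminium plate 130 mm (x) by 250 mm (y), 14 mm thick, with two dark rails along its y axis and a dark 100 mm wide, 60 mm high stop block at its +y end. Origin: on the counter, under the centre of the basket when the portafilter is fully home. z up. The portafilter slides along the cradle's +y axis towards the stop. A steel gauge post, 10 mm thick, stands at x = +80 mm, y = 0, its top 194 mm above the counter.
- portafilter (a joint): Travel of the portafilter along the cradle in m; it grows as the portafilter is pushed towards the stop, starts somewhere short of home, and stops growing when it is home. The travel is not marked: home is where a light push (about 2 N of sliding friction) turns into a hard stop. It stays where it is left.
- basket (a point): Centre of the basket's open mouth, on the portafilter (moves with it), 75 mm above the counter. Chrome cup of 72 mm outer diameter, open at the top; its black handle points along the cradle's -y axis.
- handle_end (a point): Centre of the outer end face of the portafilter's black handle, 55 mm above the counter; the handle is a bar 28 mm thick and 95 mm long running from here along the cradle's +y axis. Pushing this face along the cradle's +y axis drives the portafilter home.
- mark (a point): Middle of the red collar (26 mm across, 12 mm tall) on the gauge post: its height is the focal height for the middle of the lens. It is clamped at a different height each time, 120 to 160 mm above the counter.
- loupe: Loose reading loupe, 0.1 to 0.15 kg. Wooden handle 120 mm long (x), 14 mm wide (y), 18 mm tall (z), with a brass-rimmed lens of 72 mm outer diameter, rim 10 mm tall, at its +x end. Origin: centre of the underside of the handle. x runs from handle to lens, z up; level when z is vertical. The centre of mass lies about 40 mm from the origin towards the lens.
- lens (a point): Centre of the loupe's lens, 100 mm along the loupe's +x axis from its origin and 9 mm above the handle's underside.
- loupe_rest: Fixed dark wooden rest, 120 mm (x) by 50 mm (y), base 10 mm thick, with two uprights 16 mm thick at x = -46 and +46 mm whose tops, 50 mm above the counter, carry the ends of the loupe's handle; the handle is free between them. Origin: centre of its underside.
- tumbler1: Glass espresso tumbler, 62 mm across, 75 mm tall, upright; origin at the centre of its underside. Bystander.
- tumbler2: Another such tumbler. Bystander.
- tamper: Dark steel tamper standing on its 56 mm base, 88 mm tall; origin at the centre of its underside. Bystander.
- sugar_bowl: Lidded ceramic sugar bowl, 96 mm across, 92 mm tall, lid part of it; origin at the centre of its underside. Bystander.
Mind the look-alikes: they are no part of the job. There is more than one size of the loupe; the job needs the largest.

How it is judged:
By the outcome, as a careful person would: the job done as asked, in the order asked, and still so for the second after the job is handed in, while the arm keeps its last pose, push and grip.
It also fails if it takes over 59 s, if anything falls off the work surface, if the arm or the gripper's body presses on something with over 40 N, if the wrist force passes 120 N, or if a joint passes its speed limit or range.

### The arm

A 6-joint arm with a two-finger parallel gripper is mounted at the origin on the work surface. World frame = base frame: x ahead of the robot, y to its left, z up, the work surface at z = 0. Lengths are in m, angles in degrees, forces in N, time in s.
With the tool pointing down it reaches from about 0.375 to 0.925 m from the base axis. Payload 5.7 kg.
Tool frame: the origin (TCP) lies at the very end of the fingers, on their centre line; the grasp point (between the pads) lies env.hold_point_z behind it (env.hold_point_z is the distance from the TCP to the grasp point, in m); z points along the fingers, y is the line along which they close (so a half turn about z gives the same grasp; the last joint's range is limited). The gripper opens to 85 mm and grips with 20 to 120 N. Pads are 22 mm wide; open, the fingers measure 114 mm over their backs; the gripper's body (76 mm by 85 mm) begins 54 mm behind the grasp point. The pads swing forward as they close: fully open they stand 13 mm farther back than shut.
Start: joints at [-70.594, 20.558, 86.54, -0, 72.909, -6.595], TCP at [0.263, -0.539, 0.231] pointing down, gripper open.
Joint ranges: [-170.27, 170.27], [-57.76, 135], [12.27, 136.19], [-55.21, 235.2], [11.17, 155.16], [-170.74, 170.74]. Speed limits (degrees/s): [136.94, 136.94, 180, 180, 180, 180].

### API

Orientations are given as a 3x3 rotation matrix whose columns are the frame's x, y, z axes.
In Python, from workcell import env gives the robot as it stands. The module is installed in compiled form; this text tells all that it offers.
- The arm moves only by the shell command python3 -m crank 'ROWS'. ROWS is JSON, a list of rows, each a list of 7 numbers: the shift along the tool's x, y, z in mm, then the turn, a rotation vector about the tool's x, y, z in rad, then the opening, from 0 (shut) to 1 (fully open). In form: [[dx, dy, dz, rx, ry, rz, claw], ...]. A call has 1 to 12 rows; each row is the pose to reach, as a shift and turn from the pose commanded when the call began, along the tool's axes at that moment; what a row does not reach only later rows make up. A row lasts 1/10 s, in which the tool goes at most 50 mm and 8.59 degrees, less where a joint would pass 70% of its speed; a pose out of reach is approached as far as the arm can. A call with a gripper value outside its range is refused whole. The fingers move at their own pace and stop on an object; the grip force is fixed at half the most. Time passes only in rows, so rows that repeat a pose let the fingers close. It gives the time, the measured TCP pose, the force, the opening and the grip force at its end, in the units of the state.
- env.get_obs(): the state, without advancing time (a new reading comes with each control period).
- env.camera(name): name is "scene" or "side" or "wrist"; returns the picture (420x560x3 uint8, red, green, blue); there is no depth.
- env.calibration(name): a dict with "fx", "fy", "cx", "cy" (pixels), "R" (3x3) and "t" (3): a world point X has camera coordinates R X + t; the wrist camera has in their place "tool_from_camera" (4x4, takes a point from camera to tool coordinates, whose origin is the TCP and whose axes are the flange's). Camera axes: x right, y down, z forward; pixel columns grow to the right and rows downward; lengths in m; the calibration is good to about 2 mm. A picture is of the moment at which its call begins: read the wrist's pose just before it. calibration takes no time and is no camera call.
- env.sign_off(): hands the job in; it is judged then, once.
The state is a dict: "time": time; "joints": joint angles; "qvel": joint speeds; "joint_torque": joint torques, N m; "tcp_pos": TCP position; "tool_rot": TCP orientation; "contact_force": force on the tool from outside, world axes, zero at the start; "ft_torque": the same for the moment, N m; "grip_width": opening from 0.0 (shut) to 1.0 (fully open); "grip_force": force on a finger pad.
Only numpy, scipy, OpenCV 4.12 (cv2) and the standard library are available. Lean on these libraries where they do the work, as an engineer would, in place of code of your own. Each camera call takes 0.05 s, during which the arm holds its last target. There are 200 camera calls.

## Working session

There is one attempt and no reset: what is moved stays moved. The work goes in short steps, Python scripts to look and compute and a shell command to move; the robot and the scene stay as the last step left them, time stands still between calls to the robot, and variables do not carry over. Pictures are saved under pics/ and viewed, at most 10 in all, crops included, and the job is handed in when it is done.

```bash
mkdir -p pics; cat > h.py <<'E'
import numpy as np, cv2
from workcell import env
def cam(n):
    c=env.calibration(n);o=env.get_obs()
    K=np.array([[c['fx'],0,c['cx']],[0,c['fy'],c['cy']],[0,0,1]])
    if 'R' in c: R=np.array(c['R']);t=np.array(c['t'])
    else:
        T=np.eye(4);T[:3,:3]=o['tool_rot'];T[:3,3]=o['tcp_pos'];M=np.linalg.inv(T@np.array(c['tool_from_camera']));R=M[:3,:3];t=M[:3,3]
    return K,R,t
def onplane(C,uv,z):
    K,R,t=C;o=-R.T@t;d=R.T@np.linalg.inv(K)@np.array([uv[0],uv[1],1.]);return o+d*(z-o[2])/d[2]
def proj(C,X):
    K,R,t=C;p=K@(R@np.array(X,float)+t);return p[:2]/p[2]
def tri(C1,p1,C2,p2):
    P=[C[0]@np.c_[C[1],C[2]] for C in(C1,C2)]
    X=cv2.triangulatePoints(P[0],P[1],np.array(p1,float).reshape(2,1),np.array(p2,float).reshape(2,1))[:,0];return X[:3]/X[3]
def snap(n,f):
    C=cam(n);im=env.camera(n)[:,:,::-1].copy();cv2.imwrite('pics/'+f+'.png',im);np.savez('pics/'+f+'.npz',K=C[0],R=C[1],t=C[2]);return im,C
def load(f):
    d=np.load('pics/'+f+'.npz');return cv2.imread('pics/'+f+'.png'),(d['K'],d['R'],d['t'])
E
python3 - <<'E'
from h import *
for n in('scene','side','wrist'): 
    im,C=snap(n,n+'0'); print(n,-C[1].T@C[2])
o=env.get_obs();print(o['time'],o['tool_rot'],env.hold_point_z)
E
```

```text
scene [ 1.01310241 -0.26073143  1.02404699]
side [0.14890899 0.61687585 0.88224403]
wrist [ 0.33845485 -0.50310184  0.37432472]
0.15 [[ 8.98769315e-01  4.38421548e-01 -5.14701254e-04]
 [ 4.38421826e-01 -8.98768255e-01  1.38775373e-03]
 [ 1.45823991e-04 -1.47292673e-03 -9.99998905e-01]] 0.0187
```

View pics/scene0.png

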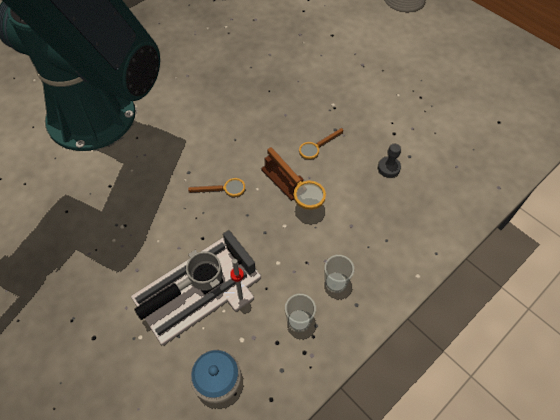

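View pics/side0.png

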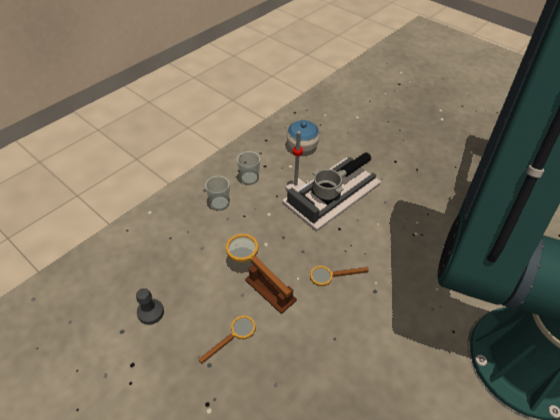

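The scene view shows the portafilter cup at (205,270), its handle end at about (140,312), the stop at (238,252) and the red collar at (238,275). Loupe candidates in that view: A on the rest, lens (310,195); B lying flat, lens (310,150); C lying flat, lens (234,187). I choose A, the largest and the one on the rest. The side view shows A at (242,248), the collar at (297,152), the cup at (327,183) and the handle end at about (368,158).

```bash
cat > m.py <<'E'
from h import *
S,CS=load('scene0');D,CD=load('side0')
def blobs(im,lo,hi,mn):
    m=cv2.inRange(cv2.cvtColor(im,cv2.COLOR_BGR2HSV),np.array(lo),np.array(hi))
    m=cv2.morphologyEx(m,cv2.MORPH_CLOSE,np.ones((3,3)))
    cs,_=cv2.findContours(m,cv2.RETR_EXTERNAL,cv2.CHAIN_APPROX_NONE)
    return [c for c in cs if cv2.contourArea(c)>mn]
for n,im in(('S',S),('D',D)):
    for c in blobs(im,(17,120,90),(30,255,255),60):
        e=cv2.fitEllipse(c);print(n,'brass',np.round(e[0],1),np.round(e[1],1),cv2.boundingRect(c))
    for c in blobs(im,(0,200,100),(4,255,255),20)+blobs(im,(175,200,100),(180,255,255),20):
        print(n,'red',cv2.boundingRect(c),cv2.contourArea(c))
E
python3 m.py
python3 - <<'E'
from h import *
a=cv2.resize(cv2.imread('pics/scene0.png')[130:350,125:345],(390,390),interpolation=cv2.INTER_CUBIC)
b=cv2.resize(cv2.imread('pics/side0.png')[115:315,190:390],(390,390),interpolation=cv2.INTER_CUBIC)
cv2.imwrite('pics/crop0.png',np.hstack([a,b]))
E
```

```text
S brass [309.3 193.8] [27.3 31.9] (294, 180, 32, 29)
S brass [234.  186.6] [17.4 21.1] (223, 178, 22, 19)
S brass [308.7 149.8] [16.2 19.7] (299, 142, 20, 17)
S red (231, 269, 13, 11) 47.0
D brass [242.6 326.8] [22.8 24.2] (231, 315, 25, 24)
D brass [320.9 275.4] [19.4 22.6] (310, 266, 24, 20)
D brass [241.5 247.4] [27.7 31.9] (226, 234, 32, 28)
D red (293, 147, 10, 9) 31.0
```

View pics/crop0.png

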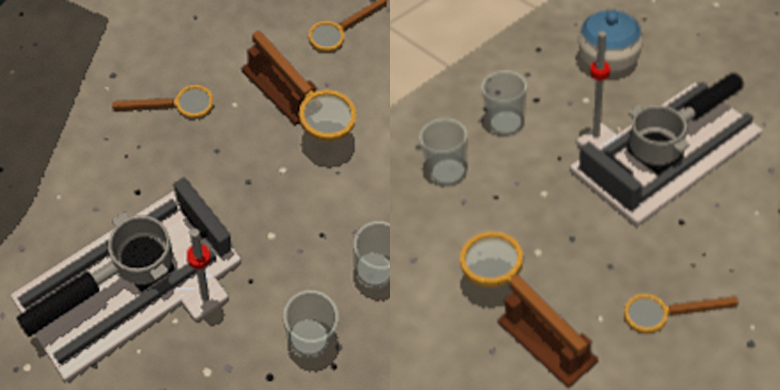

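Loupe A on the rest is clearly the largest. In the left crop its handle top runs from (256,36) to (308,92). The cradle plate corners are at (13,296), (66,378) and (240,262), and the handle end is at (24,325).

```bash
cat > m2.py <<'E'
from h import *
S,CS=load('scene0');D,CD=load('side0')
L=lambda x,y:(x/390*220+125-.2,y/390*220+130-.2)
Rr=lambda x,y:((x-390)/1.95+190-.2,y/1.95+115-.2)
np.set_printoptions(precision=4,suppress=True)
lens=tri(CS,(309.3,193.8),CD,(241.5,247.4));print('lens',lens,onplane(CS,(309.3,193.8),lens[2]))
print('small',tri(CS,(234,186.6),CD,(320.9,275.4)),tri(CS,(308.7,149.8),CD,(242.6,326.8)))
print('red',tri(CS,(237,274),CD,(297.5,151)))
print('hend',tri(CS,L(24,325),CD,Rr(738,82)))
print('far',tri(CS,L(256,36),CD,Rr(591,353)),'near',tri(CS,L(308,92),CD,Rr(515,282)))
print('plate S',[onplane(CS,L(*p),.014)[:2] for p in((13,296),(66,378),(240,262))])
print('plate D',[onplane(CD,Rr(*p),.014)[:2] for p in((760,128),(697,85),(574,168),(637,214))])
print('cup S',onplane(CS,L(141,242),.075),'cup D',onplane(CD,Rr(659,128),.075))
print('post top',tri(CS,L(196,231),CD,Rr(602,35)))
E
python3 m2.py; python3 -c "
from h import *
W,C=load('wrist0');print(env.calibration('wrist'))"
```

```text
lens [0.601  0.2228 0.0603] [0.6011 0.2229 0.0603]
small [0.4392 0.1307 0.0072] [0.4826 0.3424 0.0074]
red [ 0.6675 -0.0449  0.1331]
hend [ 0.5659 -0.2261  0.0541]
far [0.4397 0.2407 0.055 ] near [0.5591 0.228  0.0592]
plate S [array([ 0.5106, -0.2122]), array([ 0.634 , -0.2244]), array([0.6625, 0.0158])]
plate D [array([ 0.5076, -0.2122]), array([ 0.6249, -0.2234]), array([0.6496, 0.02  ]), array([0.5379, 0.0247])]
cup S [ 0.5867 -0.0683  0.075 ] cup D [ 0.5793 -0.0648  0.075 ]
post top [ 0.6671 -0.0436  0.1918]
{'fx': 368.78910821766334, 'fy': 368.78910821766334, 'cx': 275.5282118289165, 'cy': 208.06106963633596, 'tool_from_camera': array([[ 2.25220176e-05, -9.48074511e-01, -3.18048301e-01,
         8.36092064e-02],
       [ 9.99999998e-01,  1.74649210e-07,  7.02925844e-05,
         9.41802354e-04],
       [-6.65870606e-05, -3.18048302e-01,  9.48074508e-01,
        -1.43783719e-01],
       [ 0.00000000e+00,  0.00000000e+00,  0.00000000e+00,
         1.00000000e+00]])}
```

View pics/wrist0.png

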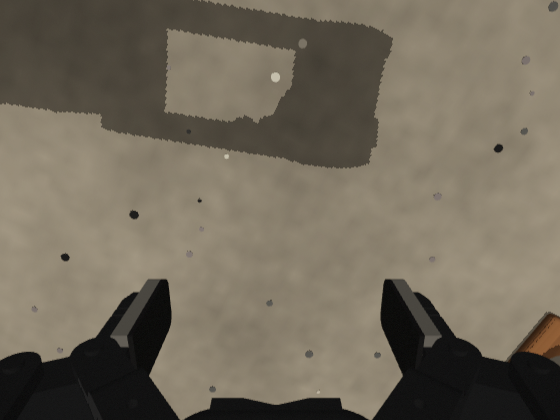

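```bash
cat >> h.py <<'E'
from scipy.spatial.transform import Rotation as Ro
def Rt(deg):
    a=np.radians(deg);x=np.array([np.cos(a),np.sin(a),0]);z=np.array([0,0,-1.]);return np.c_[x,np.cross(z,x),z]
def go(target,deg):
    o=env.get_obs();R=np.array(o['tool_rot']);d=R.T@(np.array(target)-o['tcp_pos'])*1000
    print('shift mm',np.round(d,1),'rot',np.round(Ro.from_matrix(R.T@Rt(deg)).as_rotvec(),4))
E
python3 - <<'E'
from h import *
S,CS=load('scene0');W,CW=load('wrist0')
print('bowl',onplane(CS,(214,370),.09),'brown',onplane(CW,(540,340),0),onplane(CW,(540,340),.1))
go((.558,-.285,.16),-6.5)
E
```

```text
bowl [ 0.76664337 -0.18728375  0.09      ] brown [ 0.21448001 -0.92034864  0.        ] [ 0.24759961 -0.80888211  0.1       ]
shift mm [376.5 -98.6  70.8] rot [-1.500e-03  3.000e-04  5.673e-01]
```

```bash
python3 -m crank '[[376,-99,71,-0.0015,0,0.567,0],[376,-99,71,-0.0015,0,0.567,0],[376,-99,71,-0.0015,0,0.567,0],[376,-99,71,-0.0015,0,0.567,0],[376,-99,71,-0.0015,0,0.567,0],[376,-99,71,-0.0015,0,0.567,0],[376,-99,71,-0.0015,0,0.567,0],[376,-99,71,-0.0015,0,0.567,0],[376,-99,71,-0.0015,0,0.567,0],[376,-99,71,-0.0015,0,0.567,0],[376,-99,71,-0.0015,0,0.567,0],[376,-99,71,-0.0015,0,0.567,0]]'
python3 - <<'E'
from h import *
snap('wrist','wrist1');go((.558,-.285,.042),-6.5)
E
```

```text
time: 1.35
tcp_pos: [0.5565, -0.2867, 0.1606]
tool_rot: [[0.993, -0.115, 0.0], [-0.115, -0.993, -0.002], [0.0, 0.002, -1.0]]
contact_force: [0.2, -0.1, 0.4]
grip_width: 0.001
grip_force: 0.0
shift mm [  1.1  -2.2 118.6] rot [ 0.0018 -0.0005 -0.0018]
```

View pics/wrist1.png

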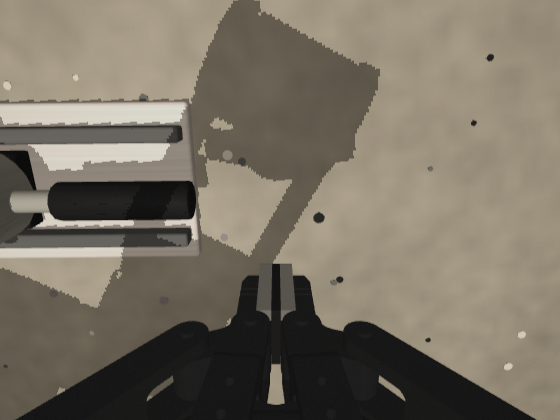

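The wrist view shows the portafilter handle lying horizontal in the picture, ending at (195,200), so the tool is aligned with the cradle. The fingers are shut and below right of it.

```bash
python3 - <<'E'
from h import *
W,C=load('wrist1')
a=onplane(C,(195,200),.062);b=onplane(C,(75,201),.069)
print(a,b); d=b-a;print('dir',np.degrees(np.arctan2(d[1],d[0]))-90)
for p in((190,101),(10,101),(199,255),(5,255)): print(onplane(C,p,.014))
E
```

```text
[ 0.57127358 -0.23266244  0.062     ] [ 0.58179963 -0.1547593   0.069     ]
dir -7.695038418250931
[ 0.63539959 -0.2307852   0.014     ]
[ 0.65099866 -0.09570707  0.014     ]
[ 0.50810156 -0.2144316   0.014     ]
[ 0.52751363 -0.04762589  0.014     ]
```

```bash
python3 -m crank '[[5.5,-2,50,0.0018,-0.0005,-0.0018,0],[5.5,-2,100,0.0018,-0.0005,-0.0018,0],[5.5,-2,118,0.0018,-0.0005,-0.0018,0],[5.5,-2,118,0.0018,-0.0005,-0.0018,0],[5.5,-10,118,0.0018,-0.0005,-0.0018,0],[5.5,-16,118,0.0018,-0.0005,-0.0018,0],[5.5,-22,118,0.0018,-0.0005,-0.0018,0],[5.5,-28,118,0.0018,-0.0005,-0.0018,0],[5.5,-28,118,0.0018,-0.0005,-0.0018,0]]'
python3 -m crank '[[0,-3,0,0,0,0,0],[0,-6,0,0,0,0,0],[0,-9,0,0,0,0,0],[0,-12,0,0,0,0,0],[0,-15,0,0,0,0,0],[0,-15,0,0,0,0,0]]'
```

```text
time: 2.3
tcp_pos: [0.5666, -0.2574, 0.0431]
tool_rot: [[0.994, -0.11, 0.001], [-0.11, -0.994, 0.0], [0.001, -0.0, -1.0]]
contact_force: [-0.7, -0.3, 0.0]
grip_width: 0.004
grip_force: 0.0
time: 2.9
tcp_pos: [0.5679, -0.2431, 0.0422]
tool_rot: [[0.994, -0.111, -0.0], [-0.111, -0.994, 0.001], [-0.0, -0.001, -1.0]]
contact_force: [0.2, -1.1, -0.3]
grip_width: -0.002
grip_force: 0.0
```

```bash
for i in 1; do python3 -m crank '[[0,-2,0,0,0,0,0],[0,-4,0,0,0,0,0],[0,-6,0,0,0,0,0],[0,-8,0,0,0,0,0],[0,-10,0,0,0,0,0],[0,-12,0,0,0,0,0]]'; done; python3 -m crank '[[0,-2,0,0,0,0,0],[0,-4,0,0,0,0,0],[0,-6,0,0,0,0,0],[0,-8,0,0,0,0,0]]'
```

```text
time: 3.5
tcp_pos: [0.5692, -0.2314, 0.0423]
tool_rot: [[0.994, -0.111, -0.0], [-0.111, -0.994, 0.0], [-0.0, -0.0, -1.0]]
contact_force: [-0.2, -1.6, -0.9]
grip_width: 0.002
grip_force: 1.1
time: 3.9
tcp_pos: [0.57, -0.2234, 0.0422]
tool_rot: [[0.994, -0.111, -0.0], [-0.111, -0.994, 0.001], [-0.0, -0.001, -1.0]]
contact_force: [-0.2, -2.3, -0.3]
grip_width: 0.002
grip_force: 1.1
```

```bash
python3 -m crank '[[0,-1.5,0,0,0,0,0],[0,-3,0,0,0,0,0],[0,-4.5,0,0,0,0,0],[0,-6,0,0,0,0,0]]';python3 -m crank '[[0,-1,0,0,0,0,0],[0,-2,0,0,0,0,0],[0,-3,0,0,0,0,0]]'
```

```text
time: 4.3
tcp_pos: [0.5707, -0.2175, 0.0422]
tool_rot: [[0.994, -0.111, -0.0], [-0.111, -0.994, 0.001], [-0.0, -0.001, -1.0]]
contact_force: [-1.0, -2.4, -0.3]
grip_width: -0.005
grip_force: 1.1
time: 4.6
tcp_pos: [0.571, -0.2146, 0.0422]
tool_rot: [[0.994, -0.111, -0.0], [-0.111, -0.994, 0.001], [-0.0, -0.001, -1.0]]
contact_force: [-0.5, -1.3, -1.3]
grip_width: -0.001
grip_force: 1.0
```

```bash
for r in 1 2 3; do :; done; python3 -m crank '[[0,-1,0,0,0,0,0],[0,-2,0,0,0,0,0],[0,-3,0,0,0,0,0]]';python3 -m crank '[[0,-1,0,0,0,0,0],[0,-2,0,0,0,0,0],[0,-3,0,0,0,0,0]]'
```

```text
time: 4.9
tcp_pos: [0.5713, -0.2116, 0.0422]
tool_rot: [[0.994, -0.111, -0.0], [-0.111, -0.994, 0.001], [-0.0, -0.001, -1.0]]
contact_force: [-1.8, -1.8, -0.2]
grip_width: -0.002
grip_force: 1.0
time: 5.2
tcp_pos: [0.5716, -0.2093, 0.0423]
tool_rot: [[0.994, -0.111, -0.0], [-0.111, -0.994, -0.001], [-0.0, 0.001, -1.0]]
contact_force: [-3.1, -7.2, -2.8]
grip_width: 0.001
grip_force: 3.9
```

```bash
python3 -m crank '[[0,-1,0,0,0,0,0],[0,-2,0,0,0,0,0]]'
```

```text
time: 5.4
tcp_pos: [0.5717, -0.2092, 0.0423]
tool_rot: [[0.994, -0.11, -0.001], [-0.11, -0.994, -0.004], [-0.0, 0.004, -1.0]]
contact_force: [-5.4, -13.9, -2.4]
grip_width: 0.001
grip_force: 7.5
```

The force has risen from 2 N to 14 N with no motion, so this is the hard stop. One more small push will confirm it, then I'll back off and lift.

```bash
python3 -m crank '[[0,-1,0,0,0,0,0],[0,-1,0,0,0,0,0]]'; python3 -m crank '[[0,10,0,0,0,0,0],[0,30,0,0,0,0,0],[0,30,-50,0,0,0,0],[0,30,-100,0,0,0,0],[0,30,-150,0,0,0,0],[0,30,-200,0,0,0,0],[0,30,-200,0,0,0,0]]'
python3 - <<'E'
from h import *
snap('scene','scene1');snap('side','side1');go((.51,.233,.24),-6.5)
a=cv2.resize(cv2.imread('pics/scene1.png')[200:340,125:265],(390,390),interpolation=cv2.INTER_CUBIC)
b=cv2.resize(cv2.imread('pics/side1.png')[115:235,270:390],(390,390),interpolation=cv2.INTER_CUBIC)
cv2.imwrite('pics/crop1.png',np.hstack([a,b]))
E
```

```text
time: 5.6
tcp_pos: [0.5717, -0.2092, 0.0424]
tool_rot: [[0.994, -0.11, -0.001], [-0.11, -0.994, -0.005], [-0.0, 0.005, -1.0]]
contact_force: [-5.2, -14.8, -2.5]
grip_width: -0.001
grip_force: 7.8
time: 6.3
tcp_pos: [0.5737, -0.2375, 0.2509]
tool_rot: [[0.994, -0.111, 0.014], [-0.111, -0.994, -0.006], [0.015, 0.004, -1.0]]
contact_force: [-0.1, -0.8, 0.6]
grip_width: -0.002
grip_force: 0.0
shift mm [-111.8 -459.2    3.6] rot [ 0.0003 -0.0044  0.0022]
```

View pics/crop1.png

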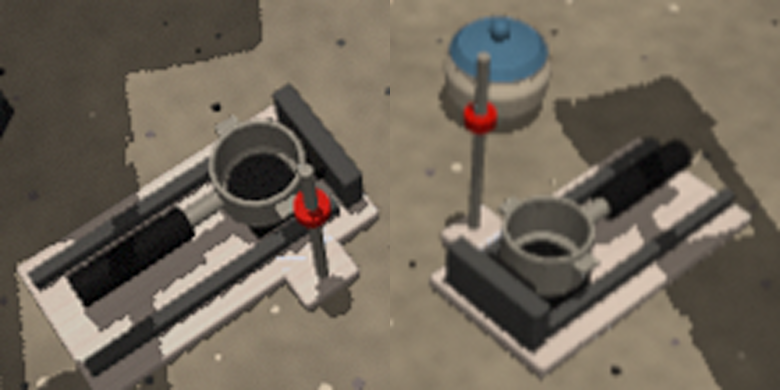

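The portafilter is home: the cup rim is centred at (258,160) in the left crop and (548,228) in the right, close to the stop. The collar is at (312,208) and (480,118).

```bash
python3 - <<'E'
from h import *
np.set_printoptions(precision=4,suppress=True)
S,CS=load('scene1');D,CD=load('side1')
L=lambda x,y:(x/390*140+125-.3,y/390*140+200-.3)
Rr=lambda x,y:((x-390)/3.25+270-.3,y/3.25+115-.3)
print('cup',tri(CS,L(258,160),CD,Rr(548,228)),onplane(CS,L(258,160),.075),onplane(CD,Rr(548,228),.075))
col=tri(CS,L(312,208),CD,Rr(480,118));print('collar',col)
for im,C,n in((S,CS,'s'),(D,CD,'d')):
    h=cv2.cvtColor(im,cv2.COLOR_BGR2HSV)
    m=(((h[...,0]<6)|(h[...,0]>174))&(h[...,1]>180)&(h[...,2]>90));ys,xs=np.nonzero(m)
    print(n,xs.min(),xs.max(),ys.min(),ys.max(),xs.mean(),ys.mean(),len(xs))
    for z in(.125,.135,.145): # predicted silhouette rows for collar of r13,h12
        t=np.linspace(0,6.28,60);P=[proj(C,(col[0]+.013*np.cos(a),col[1]+.013*np.sin(a),z+s)) for a in t for s in(-.006,.006)];P=np.array(P);print(z,P.min(0),P.max(0))
print('posttop',tri(CS,L(307,170),CD,Rr(483,57)))
a=np.radians(-6.6);print('origin from post',(col-0.08*np.array([np.cos(a),np.sin(a),0])))
E
```

```text
cup [ 0.588  -0.0359  0.0747] [ 0.5887 -0.0354  0.075 ] [ 0.5872 -0.0365  0.075 ]
collar [ 0.6677 -0.0454  0.1326]
s 231 243 268 280 236.57777777777778 274.76666666666665 90
0.125 [229.7392 268.4888] [243.6567 283.4766]
0.135 [229.3207 266.2812] [243.3647 281.3932]
0.145 [228.8947 264.0345] [243.0675 279.2727]
d 293 302 147 155 297.5438596491228 151.140350877193 57
0.125 [291.7502 148.0149] [302.349  158.6471]
0.135 [291.8916 144.9704] [302.5652 155.656 ]
0.145 [292.035  141.8836] [302.7844 152.6232]
posttop [ 0.668  -0.0448  0.1922]
origin from post [ 0.5882 -0.0362  0.1326]
```

```bash
python3 -m crank '[[-112,-459,0,0,-0.0044,0.002,1],[-112,-459,0,0,-0.0044,0.002,1],[-112,-459,0,0,-0.0044,0.002,1],[-112,-459,0,0,-0.0044,0.002,1],[-112,-459,0,0,-0.0044,0.002,1],[-112,-459,0,0,-0.0044,0.002,1],[-112,-459,0,0,-0.0044,0.002,1],[-112,-459,0,0,-0.0044,0.002,1],[-112,-459,0,0,-0.0044,0.002,1],[-112,-459,0,0,-0.0044,0.002,1],[-112,-459,0,0,-0.0044,0.002,1],[-112,-459,0,0,-0.0044,0.002,1]]'
python3 -m crank '[[0,0,0,0,0,0,1],[0,0,0,0,0,0,1]]' >/dev/null
python3 - <<'E'
from h import *
o=env.get_obs();print(o['tcp_pos'],o['contact_force'],np.degrees(np.arctan2(o['tool_rot'][1][0],o['tool_rot'][0][0])))
snap('wrist','wrist2')
E
```

```text
time: 7.6
tcp_pos: [0.5073, 0.2329, 0.2408]
tool_rot: [[0.994, -0.112, -0.007], [-0.112, -0.994, -0.0], [-0.007, 0.001, -1.0]]
contact_force: [-0.3, 0.2, -0.1]
grip_width: 1.0
grip_force: 0.0
[0.50855267 0.23159888 0.24202616] [-0.41870158  0.20017582  0.49069295] -6.600038630365502
```

View pics/wrist2.png

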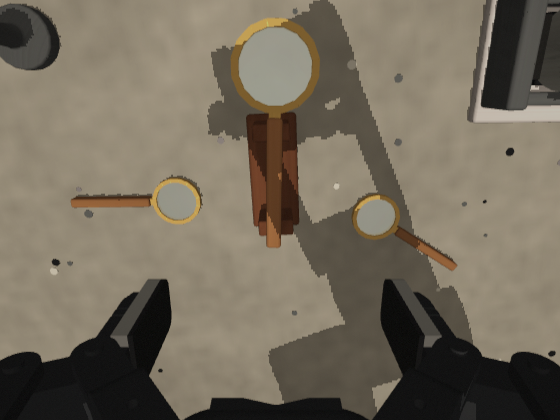

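The loupe handle runs vertically at column 274, from row 247 to row 112, with the lens at (275,66). It is well aligned with the tool, and the small loupes are clear of the fingers.

```bash
python3 - <<'E'
from h import *
W,C=load('wrist2')
m=cv2.inRange(cv2.cvtColor(W,cv2.COLOR_BGR2HSV),np.array((15,120,80)),np.array((30,255,255)));m[:,:220]=0;m[:,330:]=0;m[125:]=0
c=max(cv2.findContours(cv2.morphologyEx(m,cv2.MORPH_CLOSE,np.ones((5,5))),0,1)[0],key=cv2.contourArea);e=cv2.fitEllipse(c);print(e)
l=onplane(C,e[0],.061);f=onplane(C,(274,242),.068);n=onplane(C,(275,118),.068);print(l,f,n)
d=l-f;print('ang',np.degrees(np.arctan2(d[1],d[0])),np.linalg.norm(d[:2]))
d=d/np.linalg.norm(d);print('origin',l-.1*d)
E
```

```text
((274.7861328125, 65.84211730957031), (87.8441390991211, 96.7821044921875), 0.5389421582221985)
[0.60527928 0.22114565 0.061     ] [0.45170443 0.23974439 0.068     ] [0.56438036 0.22571201 0.068     ]
ang -6.905200943959156 0.15469696002655023
origin [0.50610612 0.23315606 0.06552035]
```

```bash
python3 -c "
from h import *
go((.521,.2313,.0405),-6.8)"
```

```text
shift mm [ 13.3  -1.  201.6] rot [-0.0001  0.005   0.0034]
```

```bash
python3 -m crank '[[13,-1,50,0,0.005,0.003,1],[13,-1,100,0,0.005,0.003,1],[13,-1,140,0,0.005,0.003,1],[13,-1,170,0,0.005,0.003,1],[13,-1,190,0,0.005,0.003,1],[13,-1,201,0,0.005,0.003,1],[13,-1,201,0,0.005,0.003,1],[13,-1,201,0,0.005,0.003,1]]'
python3 -c "
from h import *
go((.521,.2313,.0405),-6.8);snap('wrist','wrist3')"
```

```text
time: 8.65
tcp_pos: [0.5214, 0.2326, 0.0422]
tool_rot: [[0.993, -0.117, 0.002], [-0.117, -0.993, 0.001], [0.002, -0.001, -1.0]]
contact_force: [0.1, -1.0, 0.9]
grip_width: 1.003
grip_force: 0.0
shift mm [-0.3  1.3  1.7] rot [-0.0009 -0.0015  0.0017]
```

View pics/wrist3.png

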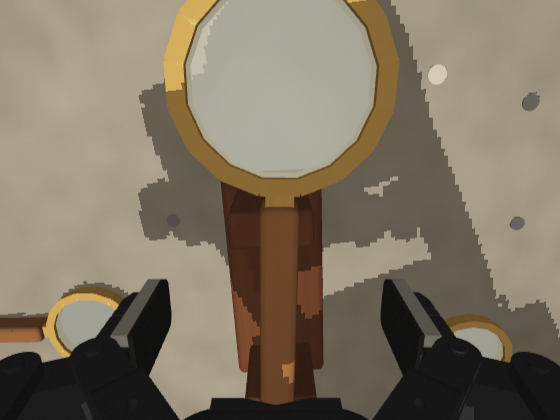

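The fingers straddle the handle, centred at about column 277 and midway between the uprights. I'll close the gripper now.

```bash
python3 -m crank '[[0,1,2,0,0,0,1],[0,1,2,0,0,0,0.5],[0,1,2,0,0,0,0.3],[0,1,2,0,0,0,0],[0,1,2,0,0,0,0],[0,1,2,0,0,0,0],[0,1,2,0,0,0,0],[0,1,2,0,0,0,0],[0,1,2,0,0,0,0],[0,1,2,0,0,0,0],[0,1,2,0,0,0,0]]'
```

```text
time: 9.8
tcp_pos: [0.5207, 0.2318, 0.0396]
tool_rot: [[0.993, -0.116, 0.001], [-0.116, -0.993, 0.001], [0.001, -0.001, -1.0]]
contact_force: [0.1, 0.1, 4.5]
grip_width: 0.155
grip_force: 59.2
```

```bash
python3 -m crank '[[0,0,-5,0,0,0,0],[0,0,-15,0,0,0,0],[0,0,-30,0,0,0,0],[0,0,-50,0,0,0,0],[0,0,-75,0,0,0,0],[0,0,-100,0,0,0,0],[0,0,-125,0,0,0,0],[0,0,-140,0,0,0,0],[0,0,-150,0,0,0,0],[0,0,-150,0,0,0,0],[0,0,-150,0,0,0,0]]'
python3 - <<'E'
from h import *
np.set_printoptions(precision=4,suppress=True)
def brass(im,z=150):
    m=cv2.inRange(cv2.cvtColor(im,cv2.COLOR_BGR2HSV),np.array((15,120,80)),np.array((30,255,255)))
    cs=cv2.findContours(cv2.morphologyEx(m,cv2.MORPH_CLOSE,np.ones((3,3))),0,1)[0]
    return [(np.round(cv2.fitEllipse(c)[0],1),np.round(cv2.fitEllipse(c)[1],1)) for c in cs if cv2.contourArea(c)>100]
o=env.get_obs();print(o['tcp_pos'],o['contact_force'],o['ft_torque'],np.array(o['tool_rot']))
for n in('scene','side','wrist'):
    im,C=snap(n,n+'4');print(n,brass(im))
a=cv2.imread('pics/side4.png')[60:360,130:430];b=cv2.imread('pics/wrist4.png')[:,::];b=cv2.resize(b,(400,300));cv2.imwrite('pics/c4.png',np.hstack([a,b]))
E
```

```text
time: 10.9
tcp_pos: [0.52, 0.2315, 0.189]
tool_rot: [[0.993, -0.116, -0.0], [-0.116, -0.993, 0.0], [-0.0, -0.0, -1.0]]
contact_force: [-0.5, 0.3, -1.9]
grip_width: 0.152
grip_force: 58.6
[0.52   0.2315 0.189 ] [-0.4551  0.3496 -1.9414] [-0.0042  0.0591  0.0198] [[ 0.9932 -0.1162 -0.0002]
 [-0.1162 -0.9932  0.0002]
 [-0.0002 -0.0001 -1.    ]]
scene [(array([234.1, 186.9]), array([18., 21.])), (array([313.2, 154.1]), array([30.5, 35.8]))]
side [(array([242.6, 326.9]), array([22.7, 24.4])), (array([321. , 275.4]), array([19.6, 22.6])), (array([234.2, 203.3]), array([24.7, 27.9]))]
wrist [(array([389.9, 247. ]), array([50. , 54.3])), (array([163.7, 229.4]), array([50.6, 56. ])), (array([276.4,  75.3]), array([223.1, 233.9]))]
```

View pics/c4.png

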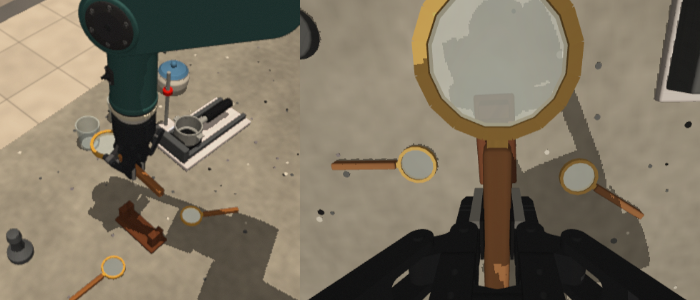

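The loupe is held clear of the rest and looks straight in the gripper, with the lens at about (276,75) in the wrist picture. Next I'll measure the lens in the tool frame and its tilt.

```bash
cat > t.py <<'E'
from h import *
from scipy.optimize import least_squares
import sys
np.set_printoptions(precision=4,suppress=True)
def fit(f):
    W,_=load(f);c=env.calibration('wrist');K=np.array([[c['fx'],0,c['cx']],[0,c['fy'],c['cy']],[0,0,1]]);M=np.linalg.inv(np.array(c['tool_from_camera']));C=(K,M[:3,:3],M[:3,3])
    m=cv2.inRange(cv2.cvtColor(W,cv2.COLOR_BGR2HSV),np.array((15,120,60)),np.array((30,255,255)))
    m[:,:150]=0;m[:,410:]=0;m[215:]=0
    c=np.vstack([q for q in cv2.findContours(m,0,1)[0] if cv2.contourArea(q)>300])
    h=cv2.convexHull(c)[:,0,:].astype(float);h=h[(h[:,1]>2)&(h[:,1]<175)];print(f,len(h),'x',h[:,0].min(),h[:,0].max())
    L,Rg=h[h[:,0].argmin()],h[h[:,0].argmax()]
    # depth from the 72 mm width (outer silhouette), ray through mid
    D=K[0,0]*.072/(Rg[0]-L[0]+1);u=(L+Rg)/2
    print(f,'extreme rows',L,Rg,'centre tool',C[1].T@(D*np.linalg.inv(K)@np.r_[u,1]-C[2]))
fit('wrist3');fit('wrist4')
S,CS=load('scene4');D,CD=load('side4')
X=tri(CS,(313.2,154.1),CD,(234.2,203.3));o=env.get_obs();print('stereo',X,np.array(o['tool_rot']).T@(X-o['tcp_pos']))
E
python3 t.py
```

```text
wrist3 25 x 164.0 398.0
wrist3 extreme rows [164.  71.] [398.  59.] centre tool [ 0.0894  0.0015 -0.0227]
wrist4 28 x 156.0 397.0
wrist4 extreme rows [156.  59.] [397.  59.] centre tool [ 0.091   0.0001 -0.0257]
stereo [0.604 0.224 0.209] [ 0.0846 -0.0025 -0.0209]
```

```bash
python3 -c "
from h import *
go((.5046,-.0263,.189),-6.7)"
```

```text
shift mm [ 15.  257.7  -0.6] rot [0.0004 0.0016 0.0005]
```

```bash
python3 -m crank '[[1,10,0,0,0,0,0],[2,30,0,0,0,0,0],[3,60,0,0,0,0,0],[5,90,0,0,0,0,0],[7,120,0,0,0,0,0],[9,150,0,0,0,0,0],[11,180,0,0,0,0,0],[13,210,0,0,0,0,0],[14,235,0,0,0,0,0],[15,250,0,0,0,0,0],[15,258,0,0,0,0,0],[15,258,0,0,0,0,0]]'
python3 -m crank '[[0,0,10,0,0,0,0],[0,0,25,0,0,0,0],[0,0,40,0,0,0,0],[0,0,55,0,0,0,0],[0,0,68,0,0,0,0],[0,0,74,0,0,0,0],[0,0,75,0,0,0,0],[0,0,75,0,0,0,0],[0,0,75,0,0,0,0]]'
python3 - <<'E'
from h import *
o=env.get_obs();print(o['tcp_pos'],o['contact_force'])
for n in('scene','side','wrist'): snap(n,n+'5')
a=cv2.resize(cv2.imread('pics/scene5.png')[200:340,125:265],(390,390),interpolation=cv2.INTER_CUBIC)
b=cv2.resize(cv2.imread('pics/side5.png')[115:235,270:390],(390,390),interpolation=cv2.INTER_CUBIC)
cv2.imwrite('pics/c5.png',np.hstack([a,b]))
E
```

```text
time: 12.25
tcp_pos: [0.5052, -0.027, 0.1891]
tool_rot: [[0.993, -0.117, 0.0], [-0.117, -0.993, 0.001], [0.0, -0.001, -1.0]]
contact_force: [0.1, -0.1, -1.2]
grip_width: 0.152
grip_force: 58.6
time: 13.15
tcp_pos: [0.5059, -0.0262, 0.1148]
tool_rot: [[0.993, -0.116, 0.002], [-0.116, -0.993, 0.0], [0.001, -0.0, -1.0]]
contact_force: [-0.5, 0.1, -1.4]
grip_width: 0.152
grip_force: 58.6
[ 0.50591442 -0.0261752   0.11482072] [-0.45910717  0.09184797 -1.40735046]
```

View pics/c5.png

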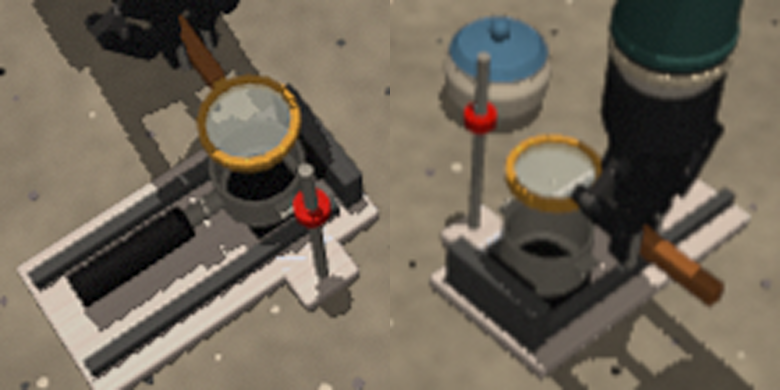

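The lens ring hangs over the cup, at about (249,122) in the left crop and (554,174) in the right. The collar is undisturbed. Next I'll measure the residual offset.

```bash
python3 - <<'E'
from h import *
np.set_printoptions(precision=4,suppress=True)
def ring(f,x0,x1,y0,y1,lo=(15,120,60)):
    im,C=load(f);h=cv2.cvtColor(im,cv2.COLOR_BGR2HSV);m=cv2.inRange(h,np.array(lo),np.array((30,255,255)))
    k=np.zeros_like(m);k[y0:y1,x0:x1]=m[y0:y1,x0:x1]
    p=np.vstack(cv2.findContours(k,0,1)[0]);hh=cv2.convexHull(p);return C,cv2.fitEllipse(hh),cv2.boundingRect(hh)
def pred(C,X,r=.036,h=.005):
    P=np.array([proj(C,(X[0]+r*np.cos(a),X[1]+r*np.sin(a),X[2]+s)) for a in np.linspace(0,6.283,90) for s in(-h,h)]);return P.min(0),P.max(0)
CS,es,bs=ring('scene5',185,240,215,270);CD,ed,bd=ring('side5',300,345,150,185)
print(es,bs);print(ed,bd)
print('tri',tri(CS,es[0],CD,ed[0]),'S@.1335',onplane(CS,es[0],.1345),'D@',onplane(CD,ed[0],.1345))
for z in(.1335,):
    print('pred S',pred(CS,(.588,-.036,z)),'D',pred(CD,(.588,-.036,z)))
# basket reference: same method on scene1/side1 grey rim via tri gave (.588,-.0359)
E
```

```text
((211.2843475341797, 240.18609619140625), (36.79414367675781, 45.75360870361328), 139.5652313232422) (195, 220, 38, 42)
((319.9422607421875, 167.87013244628906), (24.306732177734375, 29.822736740112305), 96.1583480834961) (306, 156, 29, 25)
tri [ 0.5826 -0.0341  0.139 ] S@.1335 [ 0.5783 -0.0346  0.1345] D@ [ 0.5873 -0.0352  0.1345]
pred S (array([195.3212, 226.9455]), array([232.266 , 261.6069])) D (array([304.8143, 156.115 ]), array([335.1259, 180.0449]))
```

```bash
cat >> t.py <<'E'
E
python3 - <<'E'
exec(open('t.py').read().split("fit('wrist3')")[0])
fit('wrist4');fit('wrist5')
im,C=load('scene5');h=cv2.cvtColor(im,cv2.COLOR_BGR2HSV);m=cv2.inRange(h,np.array((15,120,60)),np.array((30,255,255)))
k=np.zeros_like(m);k[227:265,185:240]=m[227:265,185:240]
hh=cv2.convexHull(np.vstack(cv2.findContours(k,0,1)[0]));e=cv2.fitEllipse(hh);print(e,cv2.boundingRect(hh),onplane(C,e[0],.134))
P=np.array([proj(C,(.588+.036*np.cos(a),-.036+.036*np.sin(a),.1335+s)) for a in np.linspace(0,6.283,90) for s in(-.005,.005)],np.float32)
print('pred',cv2.fitEllipse(cv2.convexHull(P)))
o=env.get_obs();print(o['time'],o['tcp_pos'],o['grip_force'])
E
```

```text
wrist4 28 x 156.0 397.0
wrist4 extreme rows [156.  59.] [397.  59.] centre tool [ 0.091   0.0001 -0.0256]
wrist5 25 x 156.0 397.0
wrist5 extreme rows [156.  60.] [397.  60.] centre tool [ 0.0907  0.0001 -0.0257]
((213.51231384277344, 243.30271911621094), (35.47496795654297, 37.770328521728516), 95.92314910888672) (195, 227, 38, 35) [ 0.5865 -0.0357  0.134 ]
pred ((213.85243225097656, 244.25872802734375), (34.5714111328125, 37.26300048828125), 74.69084167480469)
13.3 [ 0.5059 -0.0264  0.1149] 58.560383319854736
```

The grip is steady. The lens is within about 1.5 mm of the basket centre and about 0.7 mm of the collar height, and it is level. I'm handing it in.

```bash
python3 -c "
from workcell import env
print(env.sign_off())"
```

```text
the job is handed in; nothing more can be done
None
```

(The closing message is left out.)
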